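# Make up the painting and polishing trays in a lacquer workshop

### The job

Make up the two lacquer workers' trays. On the painting tray, the one with the black bowl, stand the jar of red lacquer in the square cell and lay the two flat brushes, picked up together in one grasp, side by side across the pair of wooden rails; on the polishing tray, the one with the red box, stand the jar of white polishing powder in the square cell and lay the charcoal block flat in the long cell. Set the glass jars down gently and upright, let go of everything, and do not disturb the bowl, the box or the jar of yellow lacquer.

Things in the scene. Friction and masses are not known exactly. Their poses are not given: they have to be found in the camera images.
- jar_red: Round glass jar of red lacquer, 42 mm in diameter and 60 mm high, with a black lid (37 mm in diameter, the top 15 mm) that has a red dot on it; about 0.12 kg, loose, standing upright in the stock in the middle of the work surface. Origin at the centre of its underside, z up. For the painting tray.
- jar_white: Jar of the same size (42 mm in diameter, 60 mm high), ivory white polishing powder inside, aluminium lid with a white dot; loose, standing in the stock. Origin at the centre of its underside, z up. For the polishing tray.
- jar_yellow: Jar of the same size, golden yellow lacquer inside, black lid with a yellow dot; loose, standing in the stock. Origin at the centre of its underside. Not wanted: it stays where it is.
- charcoal: Charcoal polishing block, dark grey, 60 mm along its x, 36 mm along its y, 30 mm high, about 0.07 kg, loose, lying in the stock. Origin at the centre of its underside, z up. For the polishing tray.
- brush_pale: Flat brush: pale handle, brass band, black rigid hair at +x. 170 mm long (x), 22 wide (y), 9 thick, 35 g. Origin: centre of its underside, near its centre of mass. It lies beside and parallel to the dark brush (4 mm gap, 48 mm over both) across two rails of a fixed rest (rails 10 mm wide, at x -45 and +45 mm of the brushes), which hold the brushes' undersides 24 mm above the glass sheet under it.
- brush_dark: Flat lacquer brush with a dark brown handle, a brass band and ivory hair; size, origin and axes as the pale brush, lying beside it on the rest. Both go to the painting tray, either one on either side, hair at either end.
- tray_paint: Painting tray, fixed, wooden, 250 (x) by 200 mm (y), holding the black bowl. Origin: centre of its underside; floor 6 mm thick, rim 16 mm high. Jar's cell: centre x +72, y +50 mm, inside 66 x 66 mm, walls to 14 mm above the underside. Brushes' place: two dark rails, 10 mm wide, 76 mm long (y), at x -45 and +45 mm, centred at y -55 mm, tops 24 mm above the underside; the brushes lie along x, middle at x 0.
- tray_polish: Polishing tray, fixed, wooden, 250 (x) by 200 mm (y), holding the red box; no rails. Origin: centre of its underside; floor 6 mm thick, rim 16 mm high. Jar's square cell: centre x +72, y +50 mm, inside 66 x 66 mm. Long cell for the charcoal block: centre x 0, y -55 mm, inside 84 (x) by 58 mm (y). Cell walls reach 14 mm above the underside.
- bowl_black: Black lacquered bowl, 84 mm across the rim, 45 mm high, loose, standing on the painting tray near x -55 mm, y +50 mm of the tray. Origin at the centre of its underside. Not to be disturbed.
- box_red: Round red lacquered box with a domed lid, 84 mm in diameter, 45 mm high, loose, standing on the polishing tray near x -55 mm, y +50 mm of the tray. Origin at the centre of its underside. Not to be disturbed.

How it is judged:
By the outcome, as a careful person would: the job done as asked, in the order asked, and still so for the second after the job is handed in, with the robot touching nothing.
It also fails if it takes over 109 s, if anything falls off the work surface, if the arm or the gripper's body presses on something with over 40 N, if the wrist force passes 120 N, or if a joint passes its speed limit or range.

### The arm

A 6-joint arm with a two-finger parallel gripper is mounted at the origin on the work surface. World frame = base frame: x ahead of the robot, y to its left, z up, the work surface at z = 0. Lengths are in m, angles in degrees, forces in N, time in s.
With the tool pointing down it reaches from about 0.35 to 0.875 m from the base axis. Payload 4.2 kg.
Tool frame: the origin (TCP) lies midway between the tips of the shut fingers; the grasp point (between the pads) lies 19 mm behind it; y points along the fingers, z is the direction in which the jaws open and shut, and the axes are right-handed (so a half turn about y gives the same grasp; the last joint's range is limited). The gripper opens to 87 mm and grips with 3 to 60 N. Pads are 19 mm wide; open, the fingers measure 117 mm over their backs; the gripper's body (75 mm by 190 mm) begins 51 mm behind the grasp point.
Start: joints at [-56.459, 22.042, 0.453, 0, -68.411, -14.817], TCP at [0.201, -0.592, 0.2] pointing down, gripper open.
Joint ranges: [-179.83, 179.83], [-69.29, 118.12], [-61.27, 80.66], [-181.25, 117.63], [-171.15, -9.14], [-177.46, 177.46]. Speed limits (degrees/s): [159.86, 159.86, 180, 180, 180, 180].

### API

Orientations are given as [roll, pitch, yaw] about the fixed x, y, z axes, in that order (R = Rz(yaw) Ry(pitch) Rx(roll)).
In Python, from workcell import env gives the robot as it stands. The module is installed in compiled form; this text tells all that it offers. Calls block until the motion is done:
- env.goto(position, orientation): joint-space move of the TCP to a pose.
- env.move_straight(position, rotation=None, rate=0.15, force_limit=None): straight line of the TCP; rotation=None keeps the orientation; rate is the mean speed in m/s. With force_limit (N) it stops when the force on the tool has changed by that much, and returns True; else False.
- env.set_joints(angles): joint-space move.
- env.gripper_to(opening, grasp_force=None): opening from 0.0 (shut) to 1.0 (fully open); grasp_force is the grip in N (None keeps the last); returns when the fingers have stopped.
- env.dwell(seconds).
- env.inverse_kinematics(position, orientation): joint angles nearest the present ones, or None.
- env.read_state(): the state.
- env.grab_frame(name): name is "side" or "top"; returns a dict with "image" (480x640x3 uint8, blue, green, red), "fx", "fy", "cx", "cy" (pixels), "position" and "orientation" of the camera in the world. Camera axes: x right, y up, looking along -z (the intrinsics and any distortion apply to the point x, -y, -z); pixel columns grow to the right and rows downward; lengths in m; the calibration is good to about 2 mm. A picture is of the moment at which its call begins. There is no depth.
A pose or a line that the arm cannot do raises env.Unreachable and nothing moves.
- env.close_job(): hands the job in, once; it reports no verdict.
Trained networks look in a picture, given as the dict that the camera call returned (one of the last four; its "shot" number tells which), for a name from the list of things; names that differ only in an ending like _2 or _b are one class to them, and where a whole thing is asked for, a point or a joint stands for the part that bears it (a point fixed in the world has none). Each returns a list of dicts, best first, with "score" (0 to 1); they miss things now and then, are a little off and sometimes report something else, mostly with a low value. They report only what shows in the picture. A call takes as long as a camera call.
- env.search_frame(picture, thing): "xyz" ([x, y, z] in m, in world coordinates, good to about 4 mm: the middle of the surface that is visible of it).
- env.trace(picture, thing): "mask" (480x640 bool, what is visible of it).
The state is a dict: "clock": time; "joint_positions": joint angles; "qvel": joint speeds; "joint_torque": joint torques, N m; "position": TCP position; "tool_rot": TCP orientation; "force": force on the tool from outside, world axes, zero at the start; "wrist_torque": the same for the moment, N m; "opening": opening from 0.0 (shut) to 1.0 (fully open).
Only numpy, scipy, OpenCV 4.12 (cv2) and the standard library are available. Lean on these libraries where they do the work, as an engineer would, in place of code of your own. Each camera call takes 0.05 s, during which the arm holds its last target. There are 200 camera calls.

## Working session

There is one attempt and no reset: what is moved stays moved. The work goes in short steps, each a Python script; the robot and the scene stay as the last script left them, time stands still between calls to the robot, and variables do not carry over. Pictures are saved under pics/ and viewed, about 12 in all and at most 16, crops included, and the job is handed in when it is done.

```bash
mkdir -p pics; ls; python3 - <<'E'
from workcell import env
import cv2
s=env.read_state(); print({k:s[k] for k in('clock','position','tool_rot','opening','force')})
T=['jar_red','jar_white','jar_yellow','charcoal','brush_pale','brush_dark','tray_paint','tray_polish','bowl_black','box_red']
for n in('side','top'):
    f=env.grab_frame(n); cv2.imwrite(f'pics/{n}0.png',f['image'])
    print(n,f['fx'],f['fy'],f['cx'],f['cy'],f['position'],f['orientation'],[k for k in f])
    for t in T:
        print(t,[(round(d['score'],2),[round(float(v),4) for v in d['xyz']]) for d in env.search_frame(f,t)[:3]])
print(env.read_state()['clock'])
E
```

```text
pics
{'clock': 0.0, 'position': array([ 0.20043874, -0.59127927,  0.19895081]), 'tool_rot': array([-8.98722794e+01,  5.64020773e-03,  1.87125450e+01]), 'opening': 0.9996675563866837, 'force': array([0.60807256, 0.58395794, 0.26807856])}
side 546.8671650777094 546.8671650777094 314.84056521555834 229.33632612294932 [0.44558121 0.89656657 0.65464646] [  55.76761321    0.41429297 -172.63135086] ['image', 'fx', 'fy', 'cx', 'cy', 'position', 'orientation', 'shot']
jar_red [(0.56, [0.5443, -0.1079, 0.0439])]
jar_white [(0.68, [0.5908, 0.127, 0.0428]), (0.68, [0.4475, -0.0102, 0.0379])]
jar_yellow []
charcoal [(0.58, [0.5403, 0.0517, 0.0356])]
brush_pale [(0.83, [0.419, -0.0109, 0.0407])]
brush_dark [(0.64, [0.4497, -0.0091, 0.0415])]
tray_paint [(0.83, [0.5252, -0.281, 0.0111]), (0.58, [0.5359, 0.0451, 0.0383])]
tray_polish [(0.67, [0.5121, 0.3048, 0.0096])]
bowl_black [(0.87, [0.4535, -0.2484, 0.0429])]
box_red [(0.8, [0.4367, 0.3694, 0.0526])]
top 477.0363803082463 477.0363803082463 318.08173062538935 238.66335631907646 [0.42648247 0.01808251 0.89098878] [  9.38283045   1.71534501 -89.51684493] ['image', 'fx', 'fy', 'cx', 'cy', 'position', 'orientation', 'shot']
jar_red [(0.87, [0.5365, -0.1141, 0.0697]), (0.46, [0.5922, -0.0413, 0.0638])]
jar_white [(0.87, [0.5898, 0.1105, 0.0673]), (0.62, [0.4342, 0.3377, 0.0535])]
jar_yellow []
charcoal [(0.58, [0.5402, 0.0279, 0.0384])]
brush_pale [(0.93, [0.4218, -0.0216, 0.039])]
brush_dark [(0.79, [0.4471, -0.0273, 0.0332])]
tray_paint [(0.89, [0.5162, -0.3053, 0.0168])]
tray_polish [(0.61, [0.5056, 0.2901, 0.0143])]
bowl_black [(0.92, [0.4513, -0.2423, 0.0322])]
box_red [(0.61, [0.4396, 0.3402, 0.0513])]
1.1
```

View pictures.

View pics/side0.png

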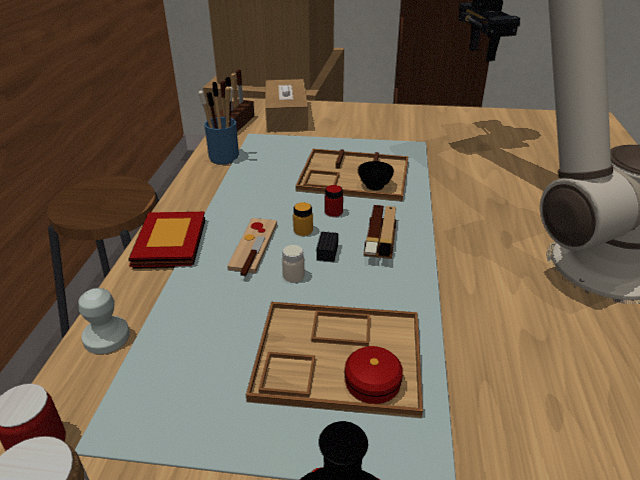

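View pics/top0.png

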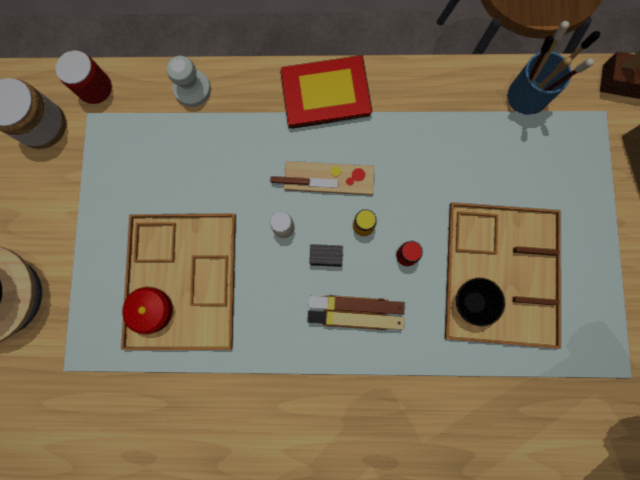

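The top view (up = +x, left = +y) shows the painting tray at right, with cell at (477,233), rails at rows 250 and 300, and bowl at (480,301). The polishing tray is at left, with cell at (155,242), long cell at (209,280) and box at (148,310). Stock: white jar (282,224), yellow (365,222), red (409,252), charcoal (326,255), brushes at (356,312), hair toward +y. Next I fit the silhouettes in both views for pose and height.

```bash
cat > fit.py <<'E'
import numpy as np, cv2
from scipy.optimize import least_squares
from scipy.spatial.transform import Rotation as R
def cyl(r,h0,h1):
    a=np.linspace(0,2*np.pi,48,endpoint=False)
    return np.vstack([np.c_[r*np.cos(a),r*np.sin(a),np.full(48,h)] for h in(h0,h1)])
def box(x,y,h): return np.array([[i*x/2,j*y/2,k*h] for i in(-1,1) for j in(-1,1) for k in(0,1)])
JAR=np.vstack([cyl(.021,0,.045),cyl(.0185,.045,.06)])
MODEL=dict(jar_red=JAR,jar_white=JAR,jar_yellow=JAR,charcoal=box(.06,.036,.03),brush_pale=box(.17,.022,.009),
 brush_dark=box(.17,.022,.009),tray_paint=box(.25,.2,.016),tray_polish=box(.25,.2,.016),
 bowl_black=cyl(.042,.044,.045),box_red=cyl(.042,.015,.03))
def proj(P,c):
    q=(P-np.array(c['position']))@R.from_euler('xyz',c['orientation'],degrees=True).as_matrix()
    return np.c_[c['fx']*q[:,0]/-q[:,2]+c['cx'], c['fy']*-q[:,1]/-q[:,2]+c['cy']]
A=np.linspace(0,2*np.pi,72,endpoint=False); D=np.c_[np.cos(A),np.sin(A)]
def sup(p): return (p@D.T).max(0)
def place(M,v): 
    c,s=np.cos(v[3]),np.sin(v[3]); return np.c_[c*M[:,0]-s*M[:,1]+v[0],s*M[:,0]+c*M[:,1]+v[1],M[:,2]+v[2]]
def maskpts(m):
    n,l,st,_=cv2.connectedComponentsWithStats(m.astype(np.uint8))
    m=l==1+np.argmax(st[1:,4]); ys,xs=np.nonzero(m); return np.c_[xs,ys].astype(float)
def fit(name,obs,x0):  # obs: list of (cam,mask)
    H=[(c,sup(maskpts(m))+.3) for c,m in obs]
    f=lambda v:np.concatenate([sup(proj(place(MODEL[name],v),c))-h for c,h in H])
    return least_squares(f,x0,loss='soft_l1',x_scale=[.01,.01,.01,.1]), f
def best(env,f,name):
    t=env.trace(f,name); return t[:2]
E
cat > look.py <<'E'
import sys; from workcell import env; import pickle,cv2; from fit import *
tag=sys.argv[1]; X0={'jar_red':(.537,-.114,0,0),'jar_white':(.59,.11,0,0),'charcoal':(.54,.03,0,1.57),'brush_pale':(.42,-.022,.02,1.57),
'brush_dark':(.447,-.027,.02,1.57),'tray_paint':(.516,-.305,0,0),'tray_polish':(.506,.29,0,0),'bowl_black':(.45,-.242,0,0),'box_red':(.44,.34,0,0)}
if len(sys.argv)>2: X0={k:X0[k] for k in sys.argv[2:]}
fr={n:env.grab_frame(n) for n in('side','top')}; out={}
for n in fr: cv2.imwrite(f'pics/{n}{tag}.png',fr[n]['image'])
for t,x0 in X0.items():
    o=[];sc=[]
    for n,f in fr.items():
        r=env.trace(f,t)
        P=proj(np.array([x0[:3]]),f)[0]
        r=[d for d in r if np.linalg.norm(maskpts(d['mask']).mean(0)-P)<45]
        sc.append([round(d['score'],2) for d in r])
        if r:o.append((f,r[0]['mask']))
    if not o: print(t,'none'); continue
    s,f=fit(t,o,x0); res=[round(float(np.abs(z).mean()),2) for z in np.split(f(s.x),len(o))]
    out[t]=s.x; print(t,np.round(s.x[:3]*1000,1),'yaw',round(np.degrees(s.x[3]),1),'res',res,'sc',sc)
pickle.dump(out,open(f'out{tag}.pkl','wb')); print(env.read_state()['clock'])
E
python3 look.py 1
```

```text
jar_red [ 542.4 -119.9    5.1] yaw 7.8 res [1.0, 0.61] sc [[0.86, 0.37], [0.95]]
jar_white [593.7 111.1   7.7] yaw 11.4 res [0.54, 0.21] sc [[0.82], [0.66]]
charcoal [539.   30.8   6.6] yaw 87.7 res [0.76, 0.47] sc [[0.97], [0.95]]
brush_pale [423.6 -22.   30.5] yaw 86.7 res [0.83, 0.82] sc [[0.56], [0.76]]
brush_dark [449.  -24.1  30.7] yaw 86.6 res [0.66, 1.7] sc [[0.86], [0.95]]
tray_paint [ 509.1 -292.5    4.2] yaw -4.0 res [0.43, 1.16] sc [[0.85, 0.39], [0.61]]
tray_polish [492.  299.9   4.3] yaw 0.7 res [0.92, 0.71] sc [[0.97], [0.71]]
bowl_black [ 453.8 -130.1   60.8] yaw -17.6 res [2.37] sc [[0.94], []]
box_red [436.4 351.1  10.6] yaw -0.5 res [1.67, 0.55] sc [[0.92], [0.82]]
2.1
```

```bash
cat > overlay.py <<'E'
import sys,pickle; from workcell import env; from fit import *
tag=sys.argv[1]; o=pickle.load(open(f'out{tag}.pkl','rb'))
def rect(cx,cy,w,h,z): return np.array([[cx+i*w/2,cy+j*h/2,z] for i,j in((-1,-1),(1,-1),(1,1),(-1,1))])
for n in('top','side'):
    f=env.grab_frame(n); im=cv2.resize(f['image'],None,fx=3,fy=3,interpolation=cv2.INTER_CUBIC)
    def dr(L,v,c): cv2.polylines(im,[np.int32(3*proj(place(L,v),f)+1)],True,c,1)
    for k,v in o.items():
        if k=='bowl_black':continue
        M=MODEL[k]
        if 'tray' in k:
            dr(rect(0,0,.25,.2,.016),v,(255,0,255)); dr(rect(.072,.05,.066,.066,.014),v,(255,0,255))
            for L in ([rect(s*.045,-.055,.01,.076,.024) for s in(-1,1)] if 'paint' in k else [rect(0,-.055,.084,.058,.014)]): dr(L,v,(255,0,255))
        elif 'jar' in k: dr(cyl(.0185,0,.06)[48:],v,(0,255,0)); dr(cyl(.021,0,.06)[:48],v,(0,255,0))
        elif k!='box_red': 
            t=M[:,2].max(); w=2*M.max(0); dr(rect(0,0,w[0],w[1],t),v,(0,255,0)); dr(rect(0,0,w[0],w[1],0),v,(0,200,255))
    c=im[570:1080,300:1740] if n=='top' else im[420:1260,690:1290]
    s=min(800/c.shape[1],600/c.shape[0]); cv2.imwrite(f'pics/ov_{n}{tag}.png',cv2.resize(c,None,fx=s,fy=s,interpolation=cv2.INTER_AREA))
E
python3 overlay.py 1
```

```text
(no output)
```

View pics/ov_top1.png

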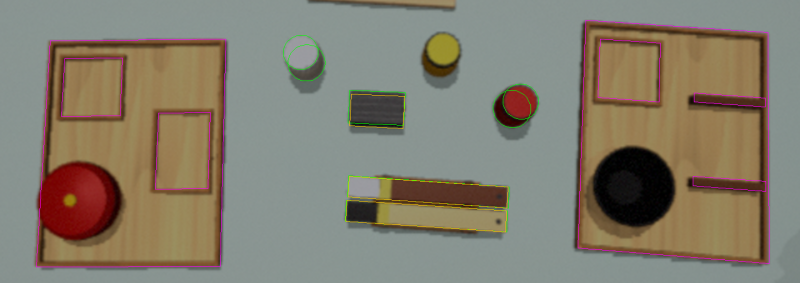

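View pics/ov_side1.png

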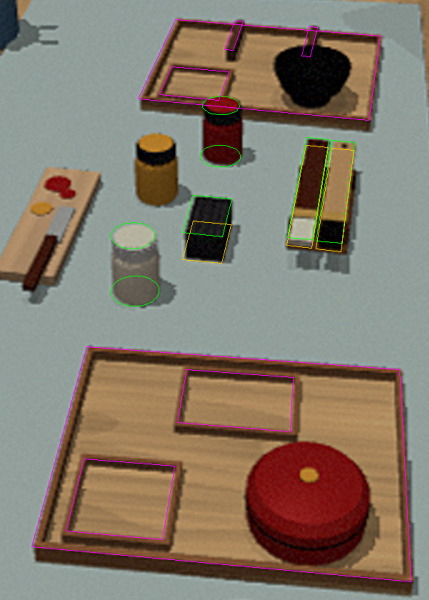

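Overlays match the trays, white jar, charcoal and brushes closely, and heights agree with a ~6.5 mm sheet (the charcoal 6.6, brushes 24+6.5). Only the red jar's circle is off in the top view (lid at crop (520,103), circle at (517,106)), so I triangulate its dot first.

```bash
cat > arm.py <<'E'
from workcell import env; from fit import *; import pickle
o=pickle.load(open('out1.pkl','rb'))
W=.087
def ori(psi): return [-90,0,psi]
def say(*a):
    s=env.read_state(); print(*a,'t',round(s['clock'],1),'pos',np.round(s['position']*1000,1),'open mm',round(s['opening']*87,1),'F',np.round(s['force'],1))
def near(psi,p):  # half-turn twin with the smaller last-joint travel
    c=[]
    q0=np.array(env.read_state()['joint_positions'])
    for a in (psi,psi-180,psi+180):
        q=env.inverse_kinematics(p,ori(a))
        if q is not None: c.append((np.abs(np.array(q)-q0).max(),a))
    return min(c)[1]
def pick(x,y,z,psi,pre,force,up=.16):
    psi=near(psi,[x,y,z+.1]); env.gripper_to(pre/W)
    env.goto([x,y,z+.09],ori(psi)); env.move_straight([x,y,z],rate=.08); say('at')
    env.gripper_to(0,force); say('grip'); env.move_straight([x,y,up],rate=.12); say('up'); return psi
def put(x,y,z,psi,rel,flim=3,up=.16):
    # z: expected TCP height at contact
    psi=near(psi,[x,y,z+.1]); env.goto([x,y,max(up,z+.1)],ori(psi)); env.move_straight([x,y,z+.012],rate=.1); env.dwell(.3); say('above')
    hit=env.move_straight([x,y,z-.006],rate=.012,force_limit=flim); say('down',hit)
    env.gripper_to(rel/W); say('open'); p=env.read_state()['position']; env.move_straight([p[0],p[1],z+.1],rate=.1); say('clear')
def tp(t,x,y): return place(np.array([[x,y,0]]),o[t])[0]
E
python3 - <<'E'
from arm import *
F={n:env.grab_frame(n) for n in('top','side')}; px={}
for n,c in(('top',(411,252)),('side',(333,188))):
    im=F[n]['image'].astype(int); b=im[c[1]-12:c[1]+13,c[0]-14:c[0]+15]
    m=(b[...,2]>130)&(b[...,1]<70); k,l,s,cc=cv2.connectedComponentsWithStats(m.astype(np.uint8)); i=1+np.argmax(s[1:,4]); px[n]=cc[i]+[c[0]-14,c[1]-12]; print(n,px[n],s[i])
f=lambda v:np.concatenate([proj(v[None],F[n])[0]-px[n] for n in px])
s=least_squares(f,[.54,-.12,.066],x_scale=.01); print(np.round(s.x*1000,1),np.round(f(s.x),2),np.round(1000*o['jar_red'][:3]))
print('cells',tp('tray_paint',.072,.05),tp('tray_paint',0,-.048),tp('tray_polish',.072,.05),tp('tray_polish',0,-.055))
E
```

```text
top [411.80876494 250.62948207] [  6   2  18  18 251]
side [331.2 190.6] [11 14  4  2  5]
[ 544.1 -120.    60.4] [-0.01 -0.66  0.8   0.14] [ 542. -120.    5.]
cells [ 0.58436281 -0.24762494  0.00419669] [ 0.50576491 -0.34041702  0.00419669] [0.56337432 0.35078762 0.00426651] [0.4926931  0.24489538 0.00426651]
```

```bash
python3 - <<'E'
from arm import *
pick(.5435,-.1195,.0215,60,72,15)
x,y,_=tp('tray_paint',.072,.05)
put(x,y,.0065+.006+.015,60,56)
E
python3 look.py 2 jar_red
```

```text
at t 5.9 pos [ 544.  -119.5   22.1] open mm 86.9 F [-0.7 -0.4  0.1]
grip t 6.8 pos [ 543.  -119.5   21.4] open mm 40.4 F [-1.2  0.3  1.3]
up t 8.1 pos [ 542.9 -119.4  159.1] open mm 40.6 F [-0.7 -0.1 -1.4]
above t 10.3 pos [ 584.5 -247.7   39.9] open mm 40.5 F [ 0.5  0.1 -1.9]
down True t 11.3 pos [ 584.2 -247.6   27.3] open mm 40.4 F [-0.5  0.8  4.7]
open t 12.3 pos [ 583.1 -247.2   25.9] open mm 86.7 F [ 0.8  0.3 -0.4]
clear t 13.5 pos [ 582.5 -247.1  126.6] open mm 87.1 F [ 0.1  0.1 -1.1]
jar_red none
13.6917
```

The gripper opened fully despite a 0.64 command. I'll check the jar and test partial opening before the brushes.

```bash
python3 - <<'E'
from arm import *
for a in(.3,.6,.75,.5):
    env.gripper_to(a); print(a,env.read_state()['opening'],env.read_state()['clock'])
    if a==.3: env.dwell(.3); print(env.read_state()['opening'])
fr={n:env.grab_frame(n) for n in('side','top')}
a=[]
for t in('jar_red','bowl_black'):
    for n,f in fr.items():
        for d in env.search_frame(f,t)[:2]: print(t,n,round(d['score'],2),np.round(1000*np.array(d['xyz']),0))
c=np.hstack([cv2.resize(fr['top']['image'][190:360,380:580],None,fx=2,fy=2),cv2.resize(fr['side']['image'][130:300,230:430],None,fx=2,fy=2)])
cv2.imwrite('pics/red.png',c)
E
```

```text
0.3 0.30484702020868654 14.8917
0.29967083957121127
0.6 0.5973228493623188 15.95
0.75 0.7472058530313332 16.525
0.5 0.49787859744747165 17.225
jar_red side 0.61 [ 582. -235.   51.]
bowl_black side 0.9 [ 453. -250.   45.]
bowl_black side 0.55 [426.  -8.  38.]
```

View pics/red.png

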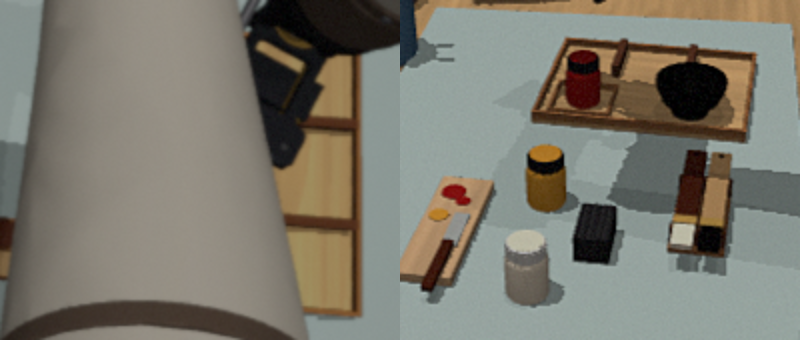

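The side view shows the red jar upright in its cell, at crop (583,80), with the bowl undisturbed. The full opening was my own unit bug (mm divided by m), now fixed. Next, the brushes.

```bash
sed -i 's/^W=.087/W=87/' arm.py; python3 - <<'E'
from arm import *
b=(o['brush_pale']+o['brush_dark'])/2
env.move_straight([.5825,-.2471,.17])
pick(b[0],b[1],.0195,np.degrees(b[3]),66,25)
fr={n:env.grab_frame(n) for n in('top','side')}
c=np.hstack([cv2.resize(fr['top']['image'][200:400,280:480],None,fx=2,fy=2),cv2.resize(fr['side']['image'][60:260,280:480],None,fx=2,fy=2)]); cv2.imwrite('pics/br.png',c)
E
```

```text
at t 21.0 pos [436.8 -23.   19.9] open mm 66.3 F [-0.5 -0.3 -0.2]
grip t 22.3 pos [436.3 -23.1  19.5] open mm 0.4 F [-0.6  0.4 -0.3]
up t 23.6 pos [435.7 -23.2 159.3] open mm 0.8 F [-0.5 -0.1  0.2]
```

View pics/br.png

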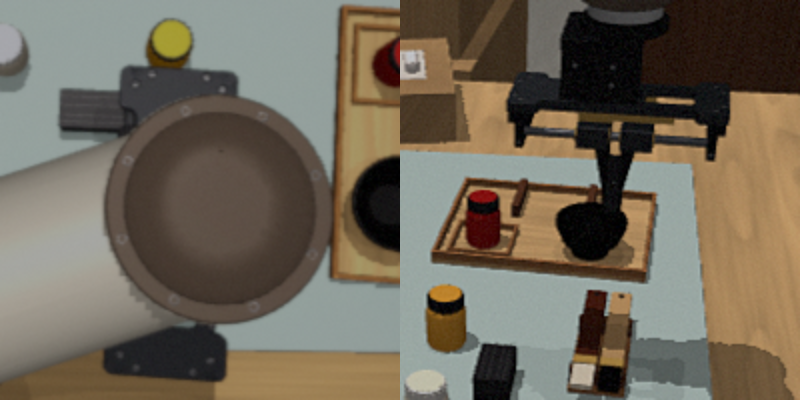

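The grasp missed: the gripper closed to 0 mm and the brushes are still on the rest (side crop (590,345) and (620,345)). I'll clear the arm and measure again.

```bash
python3 - <<'E'
from arm import *
env.set_joints([-56.459, 22.042, 0.453, 0, -68.411, -14.817])
E
python3 look.py 3 brush_pale brush_dark charcoal tray_paint; python3 - <<'E'
import cv2,numpy as np
t=cv2.imread('pics/top3.png');s=cv2.imread('pics/side3.png')
cv2.imwrite('pics/br3.png',np.hstack([cv2.resize(t[270:350,290:420],(480,295),interpolation=2),cv2.resize(s[190:275,345:420],(320,295),interpolation=2)]))
E
```

```text
brush_pale [424.2 -22.   31.6] yaw 86.4 res [1.22, 0.55] sc [[0.98], [0.74, 0.44]]
brush_dark [449.  -24.9  31.3] yaw 86.7 res [1.03, 1.5] sc [[0.95], [0.82]]
charcoal [539.1  30.1   5.4] yaw 88.2 res [1.78, 0.73] sc [[0.97], [0.9]]
tray_paint [ 509.1 -292.5    4.4] yaw -3.9 res [0.69, 0.52] sc [[0.63], [0.59]]
26.4
```

View pics/br3.png

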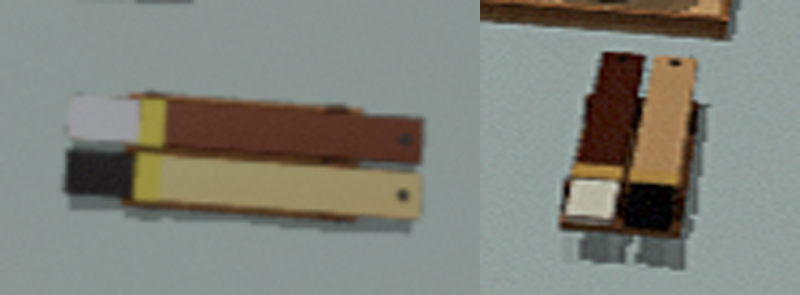

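Brush poses are unchanged to within a millimetre. I'll retry 3.5 mm deeper and close in steps, with views to see what the fingers meet.

```bash
python3 - <<'E'
from arm import *
a=cv2.imread('pics/top0.png').astype(int);b=cv2.imread('pics/top3.png').astype(int)
d=np.abs(a-b).max(2)[285:340,295:415]; print('diff>40 px',(d>40).sum())
P=pickle.load(open('out3.pkl','rb')); b=(P['brush_pale']+P['brush_dark']+o['brush_pale']+o['brush_dark'])/4; print(b)
x,y=b[:2]; z=.016; env.gripper_to(66/W)
psi=near(np.degrees(b[3]),[x,y,.1]); print(psi)
env.goto([x,y,z+.09],ori(psi)); env.move_straight([x,y,z],rate=.08,force_limit=5); say('at')
t=[]
def shot():
    f=env.grab_frame('side'); t.append(cv2.resize(f['image'][150:270,330:430],(265,318),interpolation=2))
shot()
for w in(52,46,0):
    env.gripper_to(w/W,25); say(w)
    shot()
    if w==46 and env.read_state()['opening']*87<40: break
cv2.imwrite('pics/step.png',np.hstack(t)[:, -795:])
E
```

```text
diff>40 px 0
[ 0.43646096 -0.02326258  0.031029    1.51149595]
86.60233887432878
at t 31.2 pos [436.9 -23.2  16.4] open mm 65.7 F [ 0.3 -0.1  0.6]
52 t 31.8 pos [436.5 -23.3  16. ] open mm 51.8 F [-0.2 -0.2 -0.5]
46 t 32.3 pos [436.4 -23.3  16. ] open mm 46.0 F [ 0.2 -0.3  0.1]
0 t 33.4 pos [437.9 -23.   16.9] open mm 0.3 F [0.6 0.7 4.8]
```

View pics/step.png

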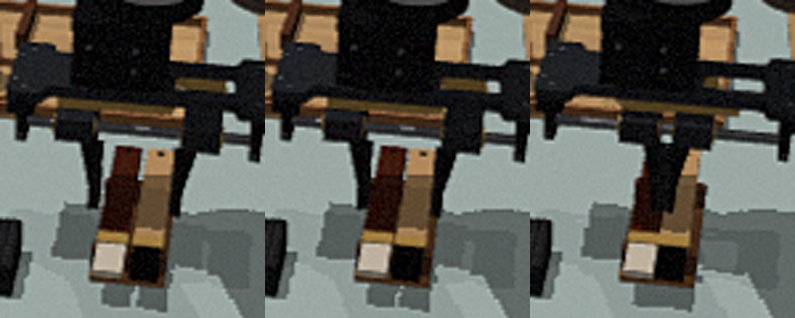

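```bash
python3 - <<'E'
from arm import *
f=env.grab_frame('side'); s=env.read_state(); p=s['position']
for z in(.0169,.036,.04,.045): print(z,np.round(proj(np.array([[p[0],p[1],z],[p[0],p[1]+.0095,z]]),f),1).tolist())
print(s['tool_rot'],s['joint_positions'])
im=cv2.resize(f['image'][170:270,330:430],(600,600),interpolation=2); cv2.imwrite('pics/tip.png',im)
E
```

```text
0.0169 [[378.9, 236.2], [378.7, 238.9]]
0.036 [[379.5, 228.5], [379.3, 231.1]]
0.04 [[379.6, 226.8], [379.4, 229.5]]
0.045 [[379.7, 224.7], [379.6, 227.4]]
[-9.01610772e+01 -3.07915796e-02  8.66487037e+01] [ 18.39246276  18.02591943 -38.54182469   0.05663717 -33.27124526
 -21.79111208]
```

View pics/tip.png

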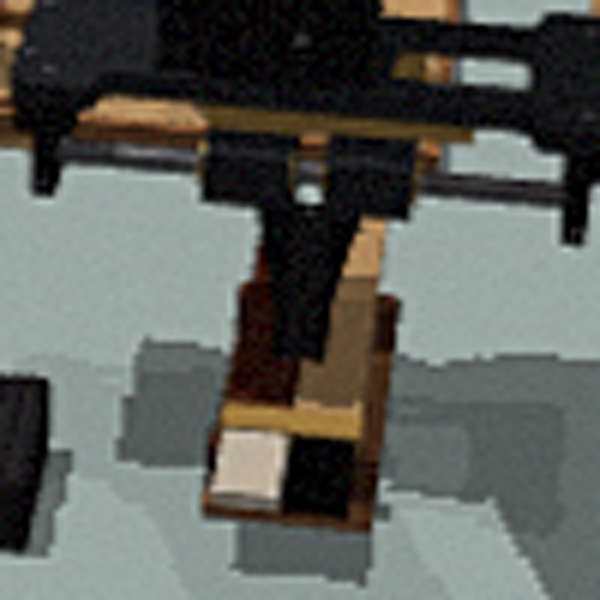

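The closed fingertips sit on top of the brushes (tip row 229.5, so z ≈ 40 mm) while the reported TCP z is 17 mm. The tips really end about 23 mm above the reported TCP. I'll verify by touching the bare sheet with the fingers shut.

```bash
python3 - <<'E'
from arm import *
p=env.read_state()['position']; env.move_straight([p[0],p[1],.09],rate=.12)
env.goto([.47,.13,.05],ori(86.6)); env.move_straight([.47,.13,.026],rate=.08); env.dwell(.2); say()
h=env.move_straight([.47,.13,-.03],rate=.03,force_limit=4); say(h)
f=env.grab_frame('side')
p=env.read_state()['position']
print(np.round(proj(np.array([[p[0],p[1]+.0095,z] for z in(0,.0065,.02)]),f),1).tolist())
env.move_straight([p[0],p[1],.06],rate=.12)
u=proj(np.array([[p[0],p[1],.0065]]),f)[0].astype(int)
cv2.imwrite('pics/touch.png',cv2.resize(f['image'][u[1]-60:u[1]+30,u[0]-45:u[0]+45],(540,540),interpolation=2)); print(u)
E
```

```text
t 35.6 pos [470.4 130.   26.6] open mm 0.4 F [-0.1  0.1 -0.2]
True t 36.9 pos [470.  130.  -16.1] open mm 0.6 F [-1.8  0.1  5.1]
[[357.7, 293.7], [357.8, 290.9], [358.1, 285.2]]
[358 287]
```

The sheet contacts at TCP z = −16.1 mm, which confirms an offset of about 22.6 mm. Heights are now corrected and I regrasp the brushes.

```bash
cat >> arm.py <<'E'
OFF=.0226  # real fingertips are this far above the reported TCP
E
python3 - <<'E'
from arm import *
P=pickle.load(open('out3.pkl','rb')); b=(P['brush_pale']+P['brush_dark']+o['brush_pale']+o['brush_dark'])/4
pick(b[0],b[1],.0195-OFF,np.degrees(b[3]),64,25,up=.14)
w=env.read_state()['opening']*87
if 38<w<50:
    x,y,_=tp('tray_paint',0,-.048); put(x,y,.0195-OFF,np.degrees(o['tray_paint'][3]),w+9,up=.14)
    env.goto([.45,.10,.14],ori(86.6))
f=env.grab_frame('top'); g=env.grab_frame('side')
cv2.imwrite('pics/bp.png',np.hstack([cv2.resize(f['image'][190:360,400:600],(400,340)),cv2.resize(g['image'][130:215,290:415],(500,340),interpolation=2)])[:,:800]); say()
E
```

```text
at t 40.9 pos [436.9 -23.1  -2.7] open mm 64.2 F [0.7 0.  0.5]
grip t 41.4 pos [436.6 -23.3  -2.9] open mm 43.5 F [-0.8 -0.2  2.3]
up t 42.7 pos [435.8 -23.4 139.3] open mm 43.5 F [ 0.1 -0.4 -0.6]
above t 45.7 pos [ 505.9 -340.5    9.2] open mm 43.5 F [ 0.1  0.3 -0.5]
down True t 46.7 pos [ 505.7 -340.4   -2.9] open mm 43.8 F [-0.  -0.4  4.2]
open t 47.2 pos [ 504.7 -340.    -4.1] open mm 52.1 F [-0.1  0.1 -0.5]
clear t 48.4 pos [ 504.2 -339.7   96. ] open mm 53.1 F [ 0.3  0.6 -0.1]
t 50.1 pos [450.3  99.3 139.8] open mm 52.4 F [-0.2 -0.1  0.8]
```

View pics/bp.png

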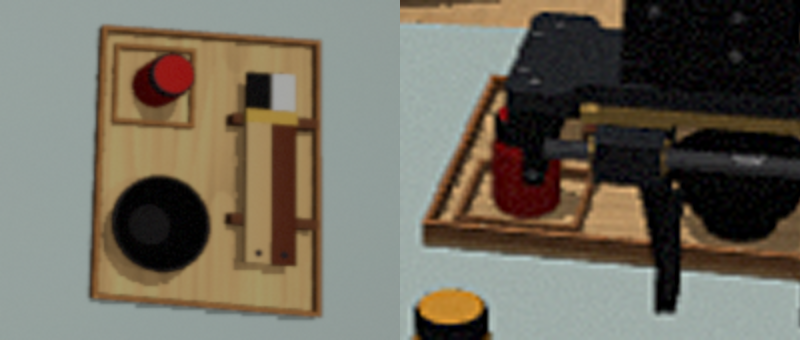

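The top view shows the brushes side by side across both rails at crop (270,170), the red jar inside its cell, and the bowl unmoved. Next, the white jar and the charcoal.

```bash
python3 - <<'E'
from arm import *
j=o['jar_white']
pick(j[0],j[1],.0215-OFF,120,66,15,up=.14); w=env.read_state()['opening']*87
assert 38<w<46
x,y,_=tp('tray_polish',.072,.05); put(x,y,.0275-OFF,120,w+12,up=.14)
pick(.539,.0304,.018-OFF,88,54,15,up=.14); w=env.read_state()['opening']*87
assert 32<w<40
x,y,_=tp('tray_polish',0,-.055); put(x,y,.024-OFF,np.degrees(o['tray_polish'][3]),w+8,up=.14)
env.set_joints([-56.459, 22.042, 0.453, 0, -68.411, -14.817])
for n in('top','side'):
    f=env.grab_frame(n); cv2.imwrite(f'pics/fin_{n}.png',f['image'])
say()
E
```

```text
at t 52.7 pos [ 5.942e+02  1.113e+02 -5.000e-01] open mm 65.9 F [ 0.1 -0.6  0.5]
grip t 53.2 pos [593.5 111.   -1. ] open mm 41.5 F [-1.1 -0.6  1.4]
up t 54.5 pos [593.1 110.9 139. ] open mm 41.4 F [ 0.5 -0.1 -1.4]
above t 57.2 pos [563.5 350.9  17.3] open mm 41.2 F [-0.2  0.1 -1.3]
down True t 58.2 pos [563.3 350.8   5. ] open mm 41.2 F [0.6 0.3 5. ]
open t 58.7 pos [562.3 349.9   3.4] open mm 53.4 F [-0.4  0.2  0.2]
clear t 59.9 pos [561.8 349.5 104. ] open mm 53.4 F [ 0.6 -0.7  0.2]
at t 62.6 pos [539.5  30.5  -4.1] open mm 54.2 F [ 0.5  0.2 -0.2]
grip t 63.1 pos [539.   30.4  -4.4] open mm 35.9 F [-0.  -0.1  1.8]
up t 64.4 pos [538.4  30.2 139.1] open mm 35.8 F [ 0.4 -0.2 -1.6]
above t 67.3 pos [492.8 245.   13.7] open mm 35.7 F [ 0.6  0.  -1.2]
down True t 68.2 pos [492.7 244.9   1.6] open mm 35.8 F [-0.3 -1.   3.1]
open t 68.7 pos [491.8 244.1   0.6] open mm 43.8 F [ 0.   0.3 -0.1]
clear t 69.9 pos [491.3 243.8 100.7] open mm 43.8 F [ 0.  -0.1 -1.2]
t 73.1 pos [ 201.3 -591.6  200. ] open mm 43.5 F [-0.5 -0.3  0.4]
```

View pics/fin_top.png

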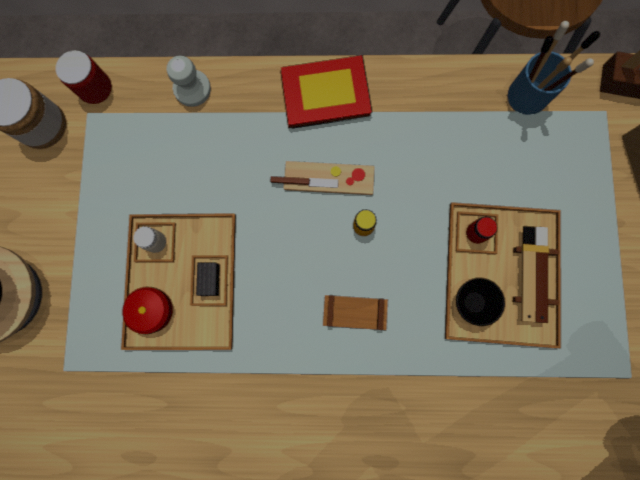

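View pics/fin_side.png

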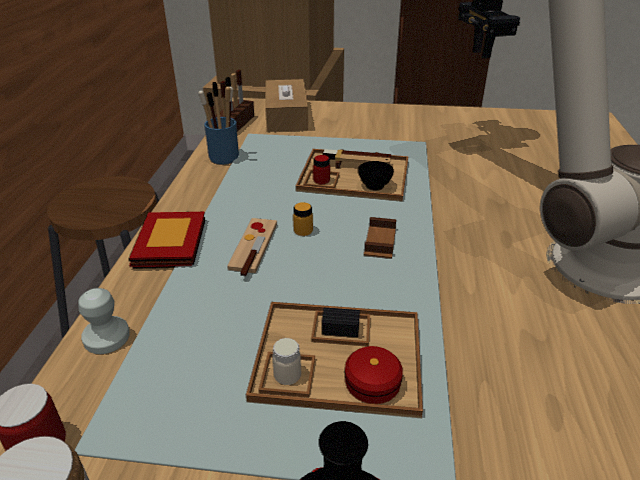

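The final views show the white jar upright in its cell (147,240), the charcoal flat in the long cell (208,279), the red jar in its cell (482,230) and the brushes on the rails (536,280). The bowl, box and yellow jar are at their original pixels.

```bash
python3 -c "
from workcell import env
env.close_job()"
```

```text
the job is handed in; nothing more can be done
```

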